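# Switch on the fume extractor at its push-to-turn switch

## Task

Switch on the glue-fume extractor: on the switch box with the winged knob, push the knob down against its spring, turn it clockwise (seen from above) while it is down until it stops or points at the bar-shaped mark, a sixth of a turn away, then let go so that it springs fully up and stays there. Leave the round lamp dial on the other box as it is.

Things in the scene. Friction and masses are not known exactly. Their poses are not given: they have to be found in the camera images.
- knob_grip (a point): Winged black knob on the fixed grey box (90x90 mm, 50 high): a skirt 56 mm across, 8 thick, 13 mm clear of the box, carrying an upright bar grip 50 long, 14 wide, 26 high with a nose and white line at its pointer end. This point: on the vertical turning axis, half-way up the bar (13 mm to its top and to the skirt). x: along the bar to the pointer, y: across it, z: up. Moves with the knob.
- extractor_push (a joint): How far the winged knob is pushed down, m: 0 fully up, 0.010 bottom. A spring lifts it: about 4 N at the top, 8 N at the bottom. It turns from mark to mark only while more than about 0.006 down; let go within 10 degrees of a mark it springs fully up, between the marks it stays half down.
- extractor_knob (a joint): Turn of the winged knob, rad, growing clockwise seen from above: 0 points at the off mark (dot on the box), 1.05 (60 degrees) at the on mark (short bar on the box). End stops at -0.17 and 1.22. It starts within 0.12 of 0 and turns easily while pushed down.
- dial_mark (a point): Lamp dimmer, a bystander: a low round black dial (42 mm across, 22 high, no wings) on a second, like box centred at least 130 mm from the winged knob. This point: on the white line on its top, 14 mm from its axis, 74 mm above the table; x: outward along the line. Left of both boxes stands a die press (y above 0.10, x above 0.60, 0.45 m high): keep clear of it.
Mind the look-alikes: they are no part of the job. Leave any green look-alike of the part that bears knob_grip alone.

How it is judged:
By the outcome, as a careful person would: the job done as asked, in the order asked, and still so for the second after the job is handed in, with the robot touching nothing.
It also fails if it takes over 32 s, if anything falls off the work surface, if the arm or the gripper's body presses on something with over 40 N, if the wrist force passes 120 N, or if a joint passes its speed limit or range.

## Robot

A 7-joint arm with a two-finger parallel gripper is mounted at the origin on a cart in front of the work surface, level with it; the furniture and walls round the work are solid. World frame = base frame: x ahead of the robot, y to its left, z up, the work surface at z = 0. Lengths are in m, angles in rad, forces in N, time in s.
With the tool pointing down it reaches from about 0.4 to 0.85 m from the base axis. Payload 10.4 kg.
Tool frame: the origin (TCP) lies midway between the tips of the shut fingers; the grasp point (between the pads) lies 19 mm behind it; z points along the fingers, y is the line along which they close (so a half turn about z gives the same grasp; the last joint's range is limited). The gripper opens to 85 mm and grips with 20 to 120 N. Pads are 22 mm wide; open, the fingers measure 114 mm over their backs; the gripper's body (76 mm by 85 mm) begins 54 mm behind the grasp point. The pads swing forward as they close: fully open they stand 13 mm farther back than shut.
Start: joints at [-1.157, 0.332, -0.065, 1.46, 0.022, 1.35, -0.088], TCP at [0.264, 0.566, 0.231] pointing down, gripper open.
Joint ranges: [-2.6, 2.6], [-0.5, 2.12], [-1.47, 1.34], [0.16, 2.42], [-1.27, 4.41], [0.06, 2.06], [-2.6, 2.6]. Speed limits (rad/s): [2.22, 2.22, 2.79, 2.79, 3.14, 3.14, 3.14].

## Interface

Orientations are given as a unit quaternion [x, y, z, w].
In Python, from workcell import get_obs, camera, camera_params, hand_in gives the robot as it stands.
- The arm moves only by the tool carry_out, never from a script. Its argument "commands" is a list that holds one entry, the list of rows, each a list of 6 numbers: the shift along the tool's x, y, z in units of 40 mm (1.0 is 40 mm), then the turn, a rotation vector about the tool's x, y, z in units of 6 degrees (1.0 is 6 degrees). In form: [[[x, y, z, ax, ay, az], ...]]. A call has 1 to 20 rows; each row shifts and turns the commanded pose from where the row before left it, along the tool's axes as they then stand; what a row does not reach is not made up. A row lasts 1/12 s, in which the tool goes at most 41.7 mm and 7.16 degrees, less where a joint would pass 70% of its speed; a pose out of reach is approached as far as the arm can. A call is refused whole if a number of a shift passes 1 or a number of a turn 1, either way. A call with a gripper value outside its range is refused whole. "hand" is the closure, from -1 (fully open) to 1 (shut), set as the call begins (left out, the last holds). The fingers move at their own pace and stop on an object; "force" is the grip in N (left out, the last holds). Time passes only in rows, so rows that do not move let the fingers close. It gives the time, the measured TCP pose, the force, the opening and the grip force at its end, in the units of the state.
- get_obs(): the state, without advancing time (a new reading comes with each control period).
- camera(name): name is "scene" or "top" or "wrist"; returns the picture (480x640x3 uint8, red, green, blue); there is no depth.
- camera_params(name): a dict with "mtx" (3x3 intrinsics, pixels), "R" (3x3) and "t" (3): a world point X has camera coordinates R X + t. Camera axes: x right, y down, z forward; pixel columns grow to the right and rows downward; lengths in m; the calibration is good to about 2 mm. A picture is of the moment at which its call begins: read the wrist's pose just before it. camera_params takes no time and is no camera call; for the wrist camera it gives the pose at the moment of the call.
- hand_in(): hands the job in; it is judged then, once.
The state is a dict: "clock": time; "joint_pos": joint angles; "joint_velocities": joint speeds; "tau": joint torques, N m; "position": TCP position; "ee_rot": TCP orientation; "ft_force": force on the tool from outside, world axes, zero at the start; "torque": the same for the moment, N m; "grip_width": opening from 0.0 (shut) to 1.0 (fully open); "grasp_force": force on a finger pad.
Only numpy, scipy, OpenCV 4.12 (cv2) and the standard library are available. Lean on these libraries where they do the work, as an engineer would, in place of code of your own. Each camera call takes 0.05 s, during which the arm holds its last target. There are 200 camera calls.

## Working session

There is one attempt and no reset: what is moved stays moved. The work goes in short steps, Python scripts to look and compute and a tool call to move; the robot and the scene stay as the last step left them, time stands still between calls to the robot, and variables do not carry over. Pictures are saved under pics/ and viewed, at most 10 in all, crops included, and the job is handed in when it is done.

Besides the shell and the picture viewer there is one more tool, called after ">>>" as name(argument=value, ...), one argument or row to a line, values as JSON. carry_out: Moves the arm, as the interface text tells. Its arguments: {"type":"object","properties":{"commands":{"type":"array"},"hand":{"type":"number"},"force":{"type":"number"}},"required":["commands"]}

```bash
mkdir -p pics; ls
python3 - <<'E'
from workcell import *
import cv2
o=get_obs();print(o['clock'],o['position'],o['ee_rot'],o['grip_width'])
for n in("scene","top"):
    cv2.imwrite(f"pics/{n}0.png",camera(n)[:,:,::-1]);p=camera_params(n);print(n,p)
E
```

```text
pics
0.0 [0.264274   0.56594525 0.23052227] [ 2.16668857e-01  9.76244883e-01 -7.21955971e-04 -1.14521231e-04] 1.0014031327941615
scene {'mtx': array([[434.9789229 ,   0.        , 317.10291638],
       [  0.        , 434.9789229 , 241.86297164],
       [  0.        ,   0.        ,   1.        ]]), 'R': array([[ 0.57540495, -0.81785867, -0.00404254],
       [-0.60193747, -0.42013686, -0.6790849 ],
       [ 0.55369705,  0.39318217, -0.73404861]]), 't': array([-0.36768813,  0.38235701,  0.61432781])}
top {'mtx': array([[493.98392533,   0.        , 321.44962397],
       [  0.        , 493.98392533, 240.39455917],
       [  0.        ,   0.        ,   1.        ]]), 'R': array([[ 0.02387986, -0.99970924,  0.00334509],
       [-0.98064417, -0.02407464, -0.19431269],
       [ 0.19433673,  0.00135981, -0.98093394]]), 't': array([-0.06771072,  0.58872393,  0.81138789])}
```

View pics/scene0.png

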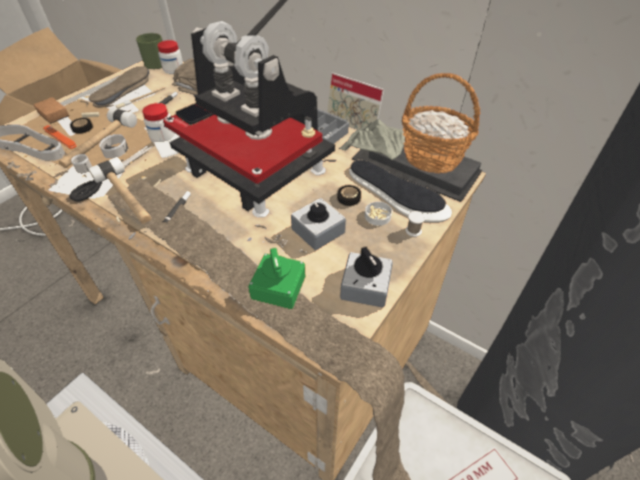

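View pics/top0.png

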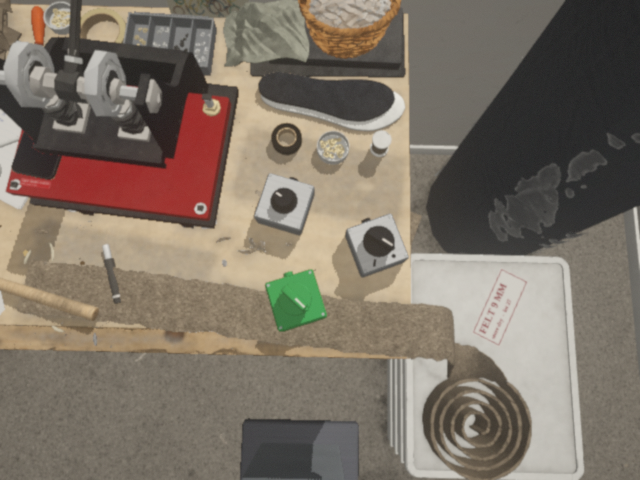

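Candidates: the winged black knob on a grey box at top (378,242), the round black dial on a grey box at (284,201), and the green look-alike at (295,300). I choose (378,242) and check it in a close crop.

```bash
python3 - <<'E'
import cv2,numpy as np
a=cv2.imread("pics/top0.png")[205:285,335:425]
b=cv2.imread("pics/scene0.png")[235:315,325:415]
cv2.imwrite("pics/crop.png",np.hstack([cv2.resize(i,None,fx=4.4,fy=4.4,interpolation=cv2.INTER_CUBIC) for i in(a,b)]))
E
cat > h.py <<'E'
import numpy as np
from workcell import *
def ray(n,u,v,z,p=None):
    p=p or camera_params(n); R,t=p['R'],p['t']
    d=R.T@np.linalg.solve(p['mtx'],[u,v,1]); c=-R.T@t
    return c+d*(z-c[2])/d[2]
E
```

```text
(no output)
```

View pics/crop.png

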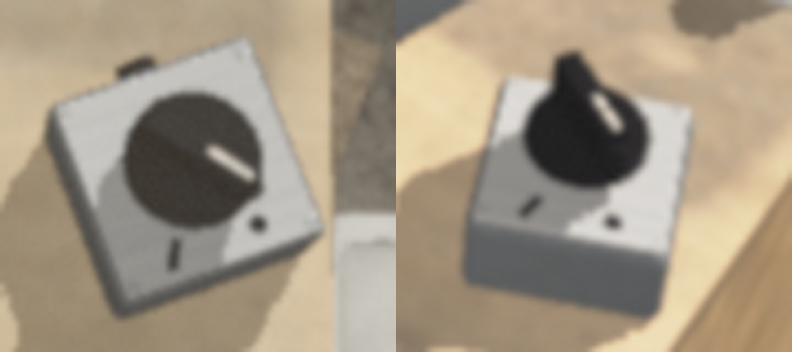

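The crop shows the black winged knob with its white line running from (208,148) to (252,178). The dot is at (258,224) and the bar mark at (173,254), so this is the right box.

Run:
```python
from h import *
f=lambda u,v,z:ray("top",u/4.4+335,v/4.4+205,z)
c=f(193,160,.071);print("skirt",c)
box=np.mean([f(*p,.05) for p in((52,105),(247,38),(322,235),(122,303))],0);print("box",box)
a=f(208,148,.097);b=f(252,178,.097);print("line",a,b)
ang=lambda v:np.degrees(np.arctan2(v[1],v[0]))
print(ang(b-a),"pt",ang(b-c),ang(a-c),"dot",ang(f(258,224,.05)-c),"bar",ang(f(173,254,.05)-c))
s=lambda u,v,z:ray("scene",(u-396)/4.4+325,v/4.4+235,z)
print("scene skirt",s(587,135,.071),"line",ang(s(620,130,.097)-s(596,96,.097)),s(596,96,.097),s(620,130,.097))
from scipy.spatial.transform import Rotation as R
o=get_obs();print(R.from_quat(o['ee_rot']).as_matrix().round(3))
```

```text
skirt [ 0.58831816 -0.15294296  0.071     ]
box [ 0.58861909 -0.15248117  0.05      ]
line [ 0.58795773 -0.15562253  0.097     ] [ 0.5767062  -0.17238731  0.097     ]
-123.86718728587228 pt -120.8451930992746 -97.66074085064908 dot -126.77378890221415 bar 170.91353850060858
scene skirt [ 0.58827938 -0.15529287  0.071     ] line -120.6275405104391 [ 0.58905292 -0.15674771  0.097     ] [ 0.5786188 -0.1743715  0.097    ]
[[-0.906  0.423 -0.   ]
 [ 0.423  0.906 -0.001]
 [-0.    -0.001 -1.   ]]
```

>>> carry_out(
  commands=[
    [[-0.74,-0.64,0,0,0,0],[-0.74,-0.64,0,0,0,0],[-0.74,-0.64,0,0,0,0],[-0.74,-0.64,0,0,0,0],[-0.74,-0.64,0,0,0,0],[-0.74,-0.64,0,0,0,0],[-0.74,-0.64,0,0,0,0],[-0.74,-0.64,0,0,0,0],[-0.74,-0.64,0,0,0,0],[-0.74,-0.64,0,0,0,0],[-0.74,-0.64,0,0,0,0],[-0.74,-0.64,0,0,0,0],[-0.74,-0.64,0,0,0,0],[-0.74,-0.64,0,0,0,0],[-0.74,-0.64,0,0,0,0],[-0.74,-0.64,0,0,0,0],[-0.74,-0.64,0,0,0,0],[-0.74,-0.64,0,0,0,0],[-0.74,-0.64,0,0,0,0],[-0.74,-0.64,0,0,0,0]],
  ],
  hand=-1,
  force=40,
)

```text
clock: 1.77
position: [0.5846, -0.1497, 0.2311]
ee_rot: [0.216, 0.976, 0.0, -0.0]
ft_force: [0.7, 0.8, 1.0]
grip_width: 1.002
grasp_force: 0.0
```

>>> carry_out(
  commands=[
    [[0,0,0,0,0,1],[0,0,0,0,0,1],[0,0,0,0,0,1],[0,0,0,0,0,1],[0,0,0,0,0,1],[0,0,0,0,0,1],[0,0,0,0,0,1],[0,0,0,0,0,1],[0,0,0,0,0,1],[0,0,0,0,0,1],[0,0,0,0,0,1],[0,0,0,0,0,1],[0,0,0,0,0,1],[0,0,0,0,0,1],[0,0,0,0,0,1],[0,0,0,0,0,1],[0,0,0,0,0,0.5],[0,0,0,0,0,0],[0,0,0,0,0,0]],
  ],
)

```text
clock: 3.35
position: [0.5841, -0.1479, 0.231]
ee_rot: [0.883, 0.47, -0.0, -0.0]
ft_force: [-0.4, -0.4, 0.5]
grip_width: 1.003
grasp_force: 0.0
```

Run:
```python
from h import *
import cv2
from scipy.spatial.transform import Rotation as R
o=get_obs();M=R.from_quat(o['ee_rot']).as_matrix();print(o['clock'],o['position'],M.round(3),o['joint_pos'].round(2),o['ft_force'])
d=np.array([.5883,-.153,.13])-o['position'];print("shift units",M.T@d/.04,"yaw",np.degrees(np.arctan2(M[1,0],M[0,0])))
p=camera_params("wrist");np.save("w.npy",p,allow_pickle=True)
cv2.imwrite("pics/w1.png",camera("wrist")[:,:,::-1])
```

```text
3.35 [ 0.58409611 -0.14786497  0.23099591] [[ 0.558  0.83  -0.001]
 [ 0.83  -0.558 -0.   ]
 [-0.    -0.    -1.   ]] [-0.49  0.36  0.85  1.56 -0.28  1.34 -0.2 ] [-0.38874134 -0.41759914  0.46531583]
shift units [-0.04709147  0.16001958  2.52483881] yaw 56.0992984204239
```

View pics/w1.png

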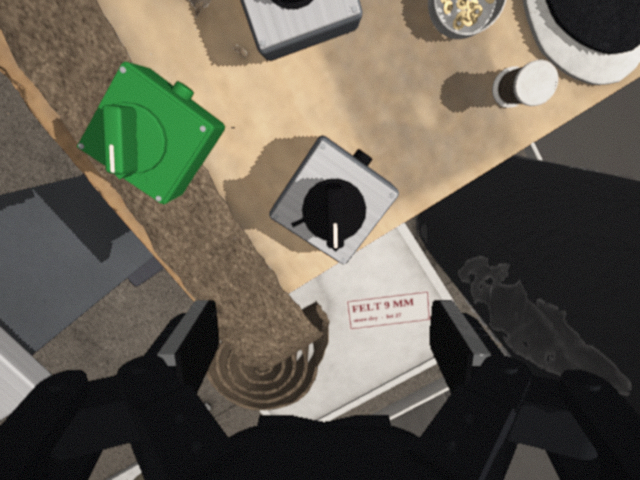

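The wrist view shows the winged knob on its grey box: skirt centre near (334,209), white line from (335,223) to (336,249). The green look-alike is near (125,140).

Run:
```python
from h import *
p=np.load("w.npy",allow_pickle=True).item()
f=lambda u,v,z:ray("wrist",u,v,z,p)
c=f(334,209,.071);a=f(335,223,.097);b=f(336,249,.097);d=b-a
print(c,a,b,np.degrees(np.arctan2(d[1],d[0])),"green",f(125,140,.09))
import cv2
g=cv2.imread("pics/w1.png")[120:280,250:420]
cv2.imwrite("pics/w1c.png",cv2.resize(g,None,fx=3.6,fy=3.6,interpolation=cv2.INTER_CUBIC))
```

```text
[ 0.59223387 -0.15118532  0.071     ] [ 0.58958008 -0.15534372  0.097     ] [ 0.57823549 -0.17406747  0.097     ] -121.2113634277148 green [ 0.49276813 -0.0141813   0.09      ]
```

View pics/w1c.png

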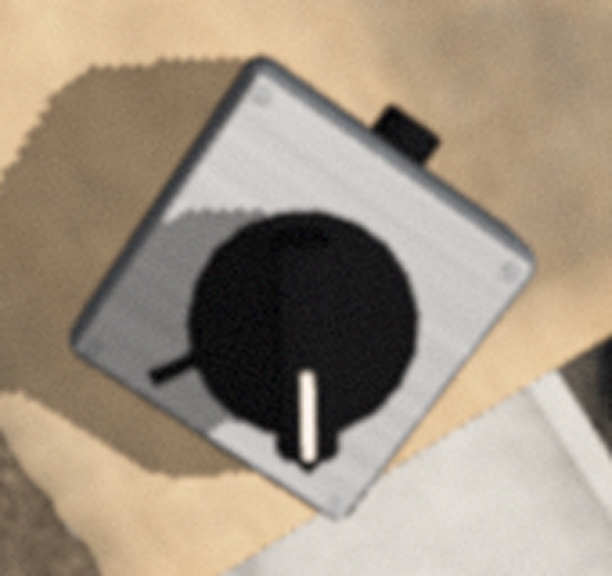

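Skirt centre is at crop (303,322) and the bar is vertical at crop x of about 307, so the tool's y axis is square to the bar. Descending around it.

>>> carry_out(
  commands=[
    [[-0.02,0.19,0.4,0,0,0],[0,0,0.5,0,0,0],[0,0,0.5,0,0,0],[0,0,0.5,0,0,0],[0,0,0.5,0,0,0],[0,0,0.5,0,0,0],[0,0,0.4,0,0,0],[0,0,0.3,0,0,0],[0,0,0.2,0,0,0],[0,0,0.1,0,0,0],[0,0,0,0,0,0],[0,0,0,0,0,0]],
  ],
)

```text
clock: 4.4
position: [0.5904, -0.1531, 0.0759]
ee_rot: [0.883, 0.469, 0.0, 0.0]
ft_force: [0.7, -0.2, 1.2]
grip_width: 1.004
grasp_force: 0.0
```

>>> carry_out(
  commands=[
    [[0,0,0,0,0,0],[0,0,0,0,0,0],[0,0,0,0,0,0],[0,0,0,0,0,0],[0,0,0,0,0,0],[0,0,0,0,0,0],[0,0,0,0,0,0],[0,0,0,0,0,0],[0,0,0,0,0,0],[0,0,0,0,0,0],[0,0,0,0,0,0],[0,0,0,0,0,0]],
  ],
  hand=1,
  force=40,
)

```text
clock: 5.4
position: [0.5905, -0.1533, 0.0757]
ee_rot: [0.883, 0.469, 0.0, 0.0]
ft_force: [3.7, -3.3, 3.6]
grip_width: 0.153
grasp_force: 44.7
```

>>> carry_out(
  commands=[
    [[0,0,0.06,0,0,0],[0,0,0.06,0,0,0],[0,0,0.06,0,0,0],[0,0,0.05,0,0,0],[0,0,0,0,0,0],[0,0,0,0,0,0],[0,0,0,0,0,0]],
  ],
)

```text
clock: 5.98
position: [0.5905, -0.1533, 0.0664]
ee_rot: [0.883, 0.469, 0.0, 0.0]
ft_force: [3.1, -2.7, 6.7]
grip_width: 0.149
grasp_force: 45.2
```

>>> carry_out(
  commands=[
    [[0,0,0,0,0,0.66],[0,0,0,0,0,0.66],[0,0,0,0,0,0.66],[0,0,0,0,0,0.66],[0,0,0,0,0,0.66],[0,0,0,0,0,0.66],[0,0,0,0,0,0.66],[0,0,0,0,0,0.66],[0,0,0,0,0,0.66],[0,0,0,0,0,0.66],[0,0,0,0,0,0.66],[0,0,0,0,0,0.66],[0,0,0,0,0,0.66],[0,0,0,0,0,0.66],[0,0,0,0,0,0.66],[0,0,0,0,0,0.66],[0,0,0,0,0,0],[0,0,0,0,0,0],[0,0,0,0,0,0]],
  ],
)

```text
clock: 7.57
position: [0.59, -0.1516, 0.0658]
ee_rot: [0.998, -0.064, -0.0, -0.001]
ft_force: [0.8, 0.0, 7.5]
grip_width: 0.157
grasp_force: 45.2
```

Run:
```python
from h import *
import cv2
from scipy.spatial.transform import Rotation as R
o=get_obs();M=R.from_quat(o['ee_rot']).as_matrix();print(o['clock'],o['position'],o['ft_force'],o['torque'],o['joint_pos'].round(2),"yaw",np.degrees(np.arctan2(M[1,0],M[0,0])))
g=np.hstack([cv2.resize(camera(n)[s][:,:,::-1],(400,400),interpolation=cv2.INTER_CUBIC) for n,s in(("top",np.s_[195:295,330:430]),("scene",np.s_[220:320,315:415]))])
cv2.imwrite("pics/t2.png",g)
```

```text
7.5667 [ 0.58998079 -0.1516453   0.06579091] [0.81204797 0.01291766 7.52391365] [ 0.35710423 -0.21340679 -0.03023717] [-0.56  0.65  1.    1.72 -0.6   1.11 -1.07] yaw -7.348310917746486
```

View pics/t2.png

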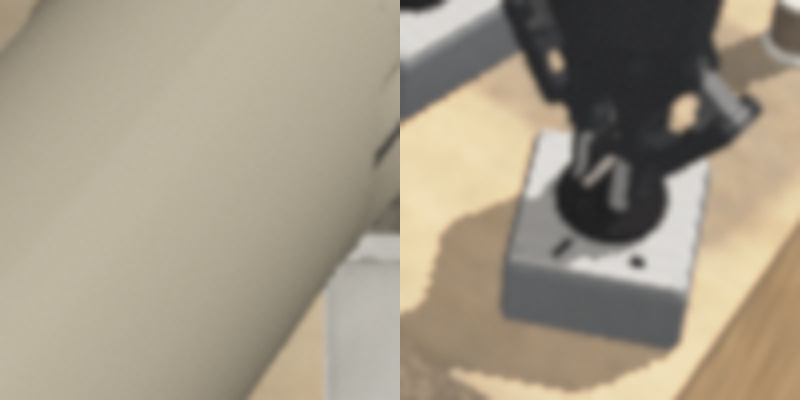

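The picture shows the knob's white line, at (598,170), turned towards the bar mark at (562,247). I'll let it rise, then open.

>>> carry_out(
  commands=[
    [[0,0,-0.06,0,0,0],[0,0,-0.06,0,0,0],[0,0,-0.06,0,0,0],[0,0,-0.05,0,0,0],[0,0,0,0,0,0],[0,0,0,0,0,0]],
  ],
)

```text
clock: 8.17
position: [0.59, -0.1517, 0.0749]
ee_rot: [0.998, -0.064, -0.0, -0.001]
ft_force: [1.1, 4.4, 3.2]
grip_width: 0.156
grasp_force: 44.7
```

>>> carry_out(
  commands=[
    [[0,0,0,0,0,0],[0,0,0,0,0,0],[0,0,0,0,0,0],[0,0,0,0,0,0],[0,0,0,0,0,0],[0,0,0,0,0,0],[0,0,0,0,0,0],[0,0,0,0,0,0],[0,0,0,0,0,0],[0,0,0,0,0,0]],
  ],
  hand=-1,
)

```text
clock: 9.0
position: [0.5901, -0.1529, 0.0753]
ee_rot: [0.998, -0.064, -0.0, -0.0]
ft_force: [-0.2, 0.1, 1.0]
grip_width: 0.998
grasp_force: 0.0
```

>>> carry_out(
  commands=[
    [[0,0,-0.3,0,0,0],[0,0,-0.5,0,0,0],[0,0,-0.7,0,0,0],[0,0,-0.7,0,0,0],[0,0,-0.7,0,0,0],[0,0,-0.7,0,0,0],[0,0,-0.3,0,0,0],[0,0,0,0,0,0],[0,0,0,0,0,0]],
  ],
)

```text
clock: 9.75
position: [0.5902, -0.153, 0.2318]
ee_rot: [0.998, -0.064, 0.0, -0.0]
ft_force: [0.4, 0.8, -0.9]
grip_width: 1.002
grasp_force: 0.0
```

Run:
```python
from h import *
import cv2
o=get_obs();print(o['clock'],o['position'],o['ft_force'])
p=camera_params("wrist");np.save("w2.npy",p,allow_pickle=True)
w=camera("wrist")[:,:,::-1]
q=p['R']@[.590,-.153,.071]+p['t'];q=p['mtx']@q;u,v=(q[:2]/q[2]).astype(int);print(u,v)
u0=max(0,u-90);v0=max(0,v-90);print(u0,v0)
g=np.hstack([cv2.resize(i,(400,400),interpolation=cv2.INTER_CUBIC) for i in(w[v0:v0+180,u0:u0+180],camera("scene")[220:320,315:415][:,:,::-1])])
cv2.imwrite("pics/t3.png",g)
```

```text
9.75 [ 0.59016869 -0.15298721  0.23175073] [ 0.38802107  0.8268651  -0.93742686]
322 211
232 121
```

View pics/t3.png

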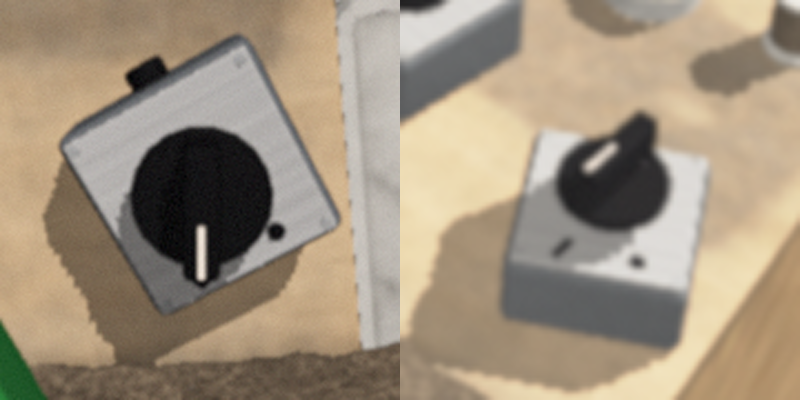

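The wrist view shows the line vertical in the picture and covering the bar mark, with the dot clear at (276,231). In the scene view the skirt centre is at the same pixel as before. A quick check of the skirt edge will confirm it is fully up.

Run:
```python
from h import *
import cv2
a=cv2.imread("pics/scene0.png",0);b=cv2.cvtColor(camera("scene"),cv2.COLOR_RGB2GRAY)
for c in(366,370,374):print(a[270:285,c],b[270:285,c])
t=a[268:284,356:382]
# dial box unchanged?
print("dial diff",cv2.absdiff(a[195:250,290:346],b[195:250,290:346]).max(),get_obs()['clock'])
```

```text
[ 33  34  34  33  34  33  45  81 117 134 137 138 141 147 160] [ 42  45  45  46  46  41  49  83 122 138 141 142 146 151 165]
[ 32  33  31  33  33  33  41  73 114 134 138 144 170 198 211] [ 47  47  48  47  46  44  45  75 118 140 149 166 186 206 215]
[ 33  33  32  34  34  42  97 167 201 210 211 211 206 178 125] [ 46  47  47  47  47  56 110 175 208 214 215 216 212 183 130]
dial diff 8 9.9
```

The skirt edge is on the same pixel rows as at the start, so the knob is fully up. The dial is unchanged.

```bash
python3 -c "from workcell import *;print(hand_in())"
```

```text
the job is handed in; nothing more can be done
None
```

The extractor knob was pushed down, turned clockwise to the bar mark and let go; the pictures show it back fully up, pointing at the mark, with the lamp dial unchanged and the gripper clear, and I handed the job in at about 10 s.

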